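# Sweep the clamp caps off the pounding board

### The arm

A 6-joint arm with a two-finger parallel gripper is mounted at the origin on the work surface. World frame = base frame: x ahead of the robot, y to its left, z up, the work surface at z = 0. Lengths are in m, angles in rad, forces in N, time in s.
With the tool pointing down it reaches from about 0.35 to 0.875 m from the base axis. Payload 4.2 kg.
Tool frame: the origin (TCP) lies midway between the tips of the shut fingers; the grasp point (between the pads) lies 19 mm behind it; x points along the fingers, z is the direction in which the jaws open and shut, and the axes are right-handed (so a half turn about x gives the same grasp; the last joint's range is limited). The gripper opens to 87 mm and grips with 3 to 60 N. Pads are 19 mm wide; open, the fingers measure 117 mm over their backs; the gripper's body (75 mm by 190 mm) begins 51 mm behind the grasp point.
Start: joints at [-0.962, 0.385, 0.008, 0, -1.194, -0.259], TCP at [0.214, -0.587, 0.223] pointing down, gripper open.
Joint ranges: [-3.14, 3.14], [-1.21, 2.06], [-1.07, 1.41], [-3.16, 2.05], [-2.99, -0.16], [-3.1, 3.1]. Speed limits (rad/s): [2.79, 2.79, 3.14, 3.14, 3.14, 3.14].

### API

Orientations are given as a 3x3 rotation matrix whose columns are the frame's x, y, z axes.
In Python, from station import robot gives the robot as it stands. The module is installed in compiled form; this text tells all that it offers.
- The arm moves only by the tool apply_moves, never from a script. Its arguments are lists of equal length, an entry for each row: "xyz": the shift along the tool's x, y, z in mm, a list of three; "spin": the turn about the tool's x in rad; "jaw": the closure, from -1 (fully open) to 1 (shut). In form: {"xyz": [[x, y, z], ...], "spin": [spin, ...], "jaw": [jaw, ...]}. A call has 1 to 10 rows; each row is the pose to reach, as a shift and turn from the pose commanded when the call began, along the tool's axes at that moment; what a row does not reach only later rows make up. A row lasts 1/10 s, in which the tool goes at most 50 mm and 8.59 degrees, less where a joint would pass 70% of its speed; a pose out of reach is approached as far as the arm can. A call with a gripper value outside its range is refused whole. The fingers move at their own pace and stop on an object; the grip force is fixed at half the most. Time passes only in rows, so rows that repeat a pose let the fingers close. It gives the time, the measured TCP pose, the force and the opening at its end, in the units of the state.
- robot.state(): the state, without advancing time (a new reading comes with each control period).
- robot.grab_frame(name): name is "scene" or "top" or "wrist"; returns a dict with "image" (420x560x3 uint8, blue, green, red), "intrinsics" (3x3 intrinsics, pixels), "extrinsics" (4x4, takes a point from camera to world coordinates). Camera axes: x right, y up, looking along -z (the intrinsics and any distortion apply to the point x, -y, -z); pixel columns grow to the right and rows downward; lengths in m; the calibration is good to about 2 mm. The wrist camera is an equidistant fisheye: a pixel r from the principal point sees the ray r / f radians off the axis. A picture is of the moment at which its call begins. There is no depth.
- robot.job_done(): hands the job in, once; it reports no verdict.
The state is a dict: "t": time; "joints": joint angles; "qvel": joint speeds; "tau": joint torques, N m; "tcp_pos": TCP position; "orientation": TCP orientation; "force": force on the tool from outside, world axes, zero at the start; "wrist_torque": the same for the moment, N m; "finger_gap": finger opening in m.
Only numpy, scipy, OpenCV 4.12 (cv2) and the standard library are available. Lean on these libraries where they do the work, as an engineer would, in place of code of your own. Each camera call takes 0.05 s, during which the arm holds its last target.

### The job

Clear the seat-clamp caps off the pounding board: with your fingertips, sweep the three steel caps along the board and over its end into the teal parts tray that stands there. Push them only, never pick one up, and sweep around the dressing tin and the small steel anvil that stand on the board: they and everything else on the bench stay standing or lying where they are.

Things in the scene. Friction and masses are not known exactly. Their poses are not given: they have to be found in the camera images.
- board: pale wooden pounding board, fixed, flat block 280 mm (its x) by 320 mm (its y) by 45 mm high, no rim. Origin: centre of its underside on the bench; its top is 45 mm above the origin. Its two ends are at y = -160 and y = +160 mm; the tray stands against one of them, the carton against the other
- tray: teal sheet-metal parts tray, open on top, fixed, standing on the bench against one end of the board (which end varies), its long side along the board's end with a gap of under 1 mm. Outside 270 mm (its x) by 100 mm (its y) by 36 mm high, walls and floor 3 mm; its rim lies 9 mm below the board's top. Origin: centre of its underside; its axes are parallel to the board's
- carton: closed cardboard carton, fixed, 260 x 98 x 60 mm high, standing against the other end of the board. Origin: centre of its underside. Not part of the work
- cap_a: steel seat-clamp cap: a flat gunmetal-dark disc 32 mm across and 8 mm thick with a bright boss 23 mm across rising 3 mm more on top (11 mm in all), a dark bolt hole at its centre, about 45 g. Starts lying flat, boss up, on the board, and slides freely. Origin: centre of its underside, z up
- cap_b: steel seat-clamp cap: a flat gunmetal-dark disc 32 mm across and 8 mm thick with a bright boss 23 mm across rising 3 mm more on top (11 mm in all), a dark bolt hole at its centre, about 45 g. Starts lying flat, boss up, on the board, and slides freely. Origin: centre of its underside, z up
- cap_c: steel seat-clamp cap: a flat gunmetal-dark disc 32 mm across and 8 mm thick with a bright boss 23 mm across rising 3 mm more on top (11 mm in all), a dark bolt hole at its centre, about 45 g. Starts lying flat, boss up, on the board, and slides freely. Origin: centre of its underside, z up
- anvil: small dark steel doming anvil (a waisted stake), loose, 30 mm across at the foot, 42 mm high, 170 g, standing on the board. Origin: centre of its underside. Leave alone
- tin: round tin of leather dressing with a red lid, loose, 37 mm across, 24 mm high, 60 g, standing on the board. Origin: centre of its underside. Leave alone
- saddle: tan leather bicycle saddle on steel rails, loose, about 280 x 155 x 82 mm high, on the bench to the left of the board. Origin: under its middle; nose towards its -x. Leave alone
- seatpost: black seat post with a chromed clamp head at its +x end, loose, 27 mm across, about 306 mm long along its x, lying on the bench to the right of the board. Origin: underside, near the middle. Leave alone
- hammer: hammer lying on the bench beyond the far side of the board, loose, about 260 mm long along its x, head (88 mm across, 26 mm high) at its +x end. Origin: on its underside, mid-length. Leave alone
- spanner: steel spanner lying on the bench to the left, nearer the robot than the saddle, loose, about 170 mm long along its x, 7 mm thick. Origin: on its underside, near mid-length. Leave alone
- jar: amber glass jar with a steel lid, loose, 68 mm across, 73 mm high, on the bench to the right, nearer the robot than the seat post. Origin: centre of its underside. Leave alone

How it is judged:
By the outcome, as a careful person would: the job done as asked, in the order asked, and still so for the second after the job is handed in, with the robot touching nothing.
It also fails if it takes over 56 s, if anything falls off the work surface, if the arm or the gripper's body presses on something with over 40 N, if the wrist force passes 120 N, or if a joint passes its speed limit or range.

## Working session

There is one attempt and no reset: what is moved stays moved. The work goes in short steps, Python scripts to look and compute and a tool call to move; the robot and the scene stay as the last step left them, time stands still between calls to the robot, and variables do not carry over. Pictures are saved under pics/ and viewed, and the job is handed in when it is done.

Besides the shell and the picture viewer there is one more tool, called as name([rows], argument=value, ...), one row to a line, values as JSON. apply_moves: Moves the arm, as the interface text tells. Its arguments: {"type":"object","properties":{"xyz":{"type":"array","items":{"type":"array","items":{"type":"number"}}},"spin":{"type":"array","items":{"type":"number"}},"jaw":{"type":"array","items":{"type":"number"}}},"required":["xyz","spin","jaw"]}

```bash
mkdir -p pics
python3 - <<'E'
from station import robot
import cv2,pickle
d={}
for n in ["scene","top","wrist"]:
    f=robot.grab_frame(n); d[n]=f; cv2.imwrite(f"pics/{n}0.png",f["image"])
    print(n,f["intrinsics"].round(1).tolist(),f["extrinsics"].round(4).tolist())
pickle.dump(d,open("f0.pkl","wb"))
s=robot.state(); print(s["t"],s["tcp_pos"],s["orientation"],s["force"],s["finger_gap"])
E
```

```text
scene [[382.0, 0.0, 283.2], [0.0, 382.0, 207.6], [0.0, 0.0, 1.0]] [[0.5774, -0.5264, 0.6241, 1.3373], [0.8165, 0.3749, -0.4391, -0.5215], [-0.0029, 0.7631, 0.6463, 0.861], [0.0, 0.0, 0.0, 1.0]]
top [[526.2, 0.0, 278.3], [0.0, 526.2, 202.3], [0.0, 0.0, 1.0]] [[0.0088, 0.9841, -0.1772, 0.2889], [-0.9999, 0.0112, 0.0125, 0.0187], [0.0142, 0.1771, 0.9841, 1.4563], [0.0, 0.0, 0.0, 1.0]]
wrist [[325.2, 0.0, 273.2], [0.0, 325.2, 207.6], [0.0, 0.0, 1.0]] [[-0.3434, -0.9044, -0.2532, 0.1441], [0.9392, -0.3298, -0.0955, -0.6127], [0.0029, -0.2706, 0.9627, 0.3833], [0.0, 0.0, 0.0, 1.0]]
0.15 [ 0.21406626 -0.58671457  0.22170174] [[-6.67079659e-04 -9.39483531e-01 -3.42593417e-01]
 [ 1.53059708e-03 -3.42594051e-01  9.39482290e-01]
 [-9.99998606e-01  1.02337044e-04  1.66650827e-03]] [ 0.02116716 -0.05627707  0.01058714] 0.08701074944372315
```

View pics/top0.png

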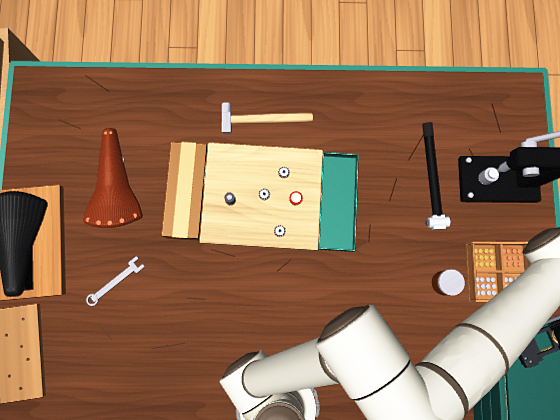

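View pics/scene0.png

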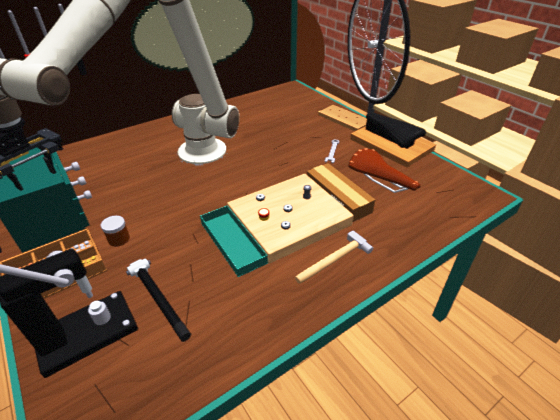

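The top view shows the board at about x 202-322, y 143-248, with the tray at its right end (world -y) and the carton at its left. The caps are near (284,172), (264,194) and (280,231), the tin is at (296,198) and the anvil at (230,198). In the scene view the caps are near (285,225), (288,208) and (260,197).

```bash
cat > h.py <<'E'
import numpy as np,cv2
def ray(f,u,v):
    K=f["intrinsics"];E=f["extrinsics"]
    d=np.array([(u-K[0,2])/K[0,0],-(v-K[1,2])/K[1,1],-1.])
    d=E[:3,:3]@d; return E[:3,3],d/np.linalg.norm(d)
def plane(f,u,v,z):
    o,d=ray(f,u,v); return o+d*(z-o[2])/d[2]
def tri(f1,p1,f2,p2):
    o1,d1=ray(f1,*p1);o2,d2=ray(f2,*p2)
    A=np.array([d1,-d2]).T; s=np.linalg.lstsq(A,o2-o1,rcond=None)[0]
    a=o1+d1*s[0];b=o2+d2*s[1]; return (a+b)/2,np.linalg.norm(a-b)
def proj(f,P):
    K=f["intrinsics"];E=f["extrinsics"]
    c=E[:3,:3].T@(np.array(P)-E[:3,3]); return K[0,0]*c[0]/-c[2]+K[0,2],K[1,1]*(-c[1])/-c[2]+K[1,2]
E
python3 - <<'E'
import pickle,cv2,numpy as np
d=pickle.load(open("f0.pkl","rb"))
t=d["top"]["image"][130:260,150:370]; cv2.imwrite("pics/topz.png",cv2.resize(t,None,fx=3.6,fy=3.6,interpolation=cv2.INTER_CUBIC))
s=d["scene"]["image"][155:285,190:390]; cv2.imwrite("pics/scz.png",cv2.resize(s,None,fx=4,fy=4,interpolation=cv2.INTER_CUBIC))
E
```

```text
(no output)
```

View pics/topz.png

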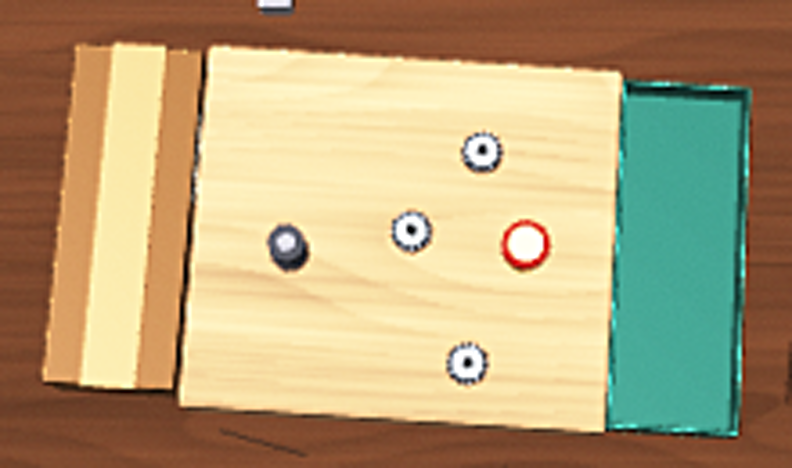

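View pics/scz.png

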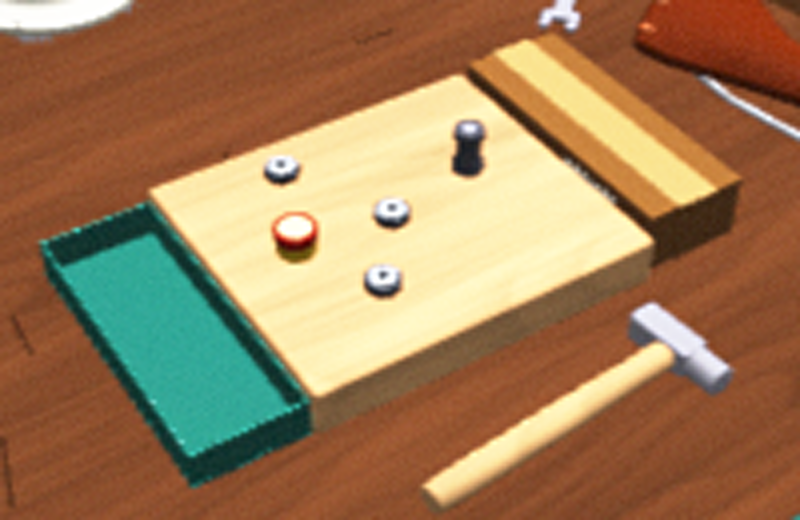

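The enlarged crops show each cap's dark bolt hole: in the top crop (×3.6) at about (483,150), (411,230) and (467,363). In the scene crop (×4) the same three caps are at (383,274), (393,209) and (282,165). Next I refine these and triangulate them.

Run:
```python
import pickle,cv2,numpy as np
from h import *
d=pickle.load(open("f0.pkl","rb")); T,S=d["top"],d["scene"]
def refine(f,u,v,r=3):
    g=cv2.cvtColor(f["image"],cv2.COLOR_BGR2GRAY).astype(float)
    ys,xs=np.mgrid[int(v)-r:int(v)+r+1,int(u)-r:int(u)+r+1]
    p=g[int(v)-r:int(v)+r+1,int(u)-r:int(u)+r+1]; m=(xs-u)**2+(ys-v)**2<=5
    w=np.clip(170-p,0,None)*m
    return (w*xs).sum()/w.sum(),(w*ys).sum()/w.sum()
tp=[(150+483/3.6-.4,130+150/3.6-.4),(150+411/3.6-.4,130+230/3.6-.4),(150+467/3.6-.4,130+363/3.6-.4)]
sp=[(190+383/4-.4,155+274/4-.4),(190+393/4-.4,155+209/4-.4),(190+282/4-.4,155+165/4-.4)]
for a,b in zip(tp,sp):
    a2=refine(T,*a);b2=refine(S,*b)
    P,e=tri(T,a2,S,b2); print("cap",np.round(a,1),np.round(a2,1),np.round(b,1),np.round(b2,1),P.round(4),round(e,4),"plane T",plane(T,*a2,.056).round(4),"S",plane(S,*b2,.056).round(4))
# board mask in top
hsv=cv2.cvtColor(T["image"],cv2.COLOR_BGR2HSV)
m=cv2.inRange(hsv,(15,40,160),(35,170,255)); m[:, :203]=0
m[:130]=0;m[260:]=0;m[:,340:]=0
c=max(cv2.findContours(m,cv2.RETR_EXTERNAL,cv2.CHAIN_APPROX_NONE)[0],key=cv2.contourArea)
r=cv2.minAreaRect(c);print("board px",r)
q=cv2.approxPolyDP(cv2.convexHull(c),5,True)[:,0]
print([ (p.tolist(),plane(T,*p,.045)[:2].round(4).tolist()) for p in q])
w=np.array([plane(T,*p,.045)[:2]*1000 for p in c[:,0]],np.float32); print("board mm",cv2.minAreaRect(w))
hs=cv2.cvtColor(T["image"],cv2.COLOR_BGR2HSV)
m=cv2.inRange(hs,(75,100,40),(95,255,255)); m[:140]=0;m[260:]=0;m[:,:310]=0;m[:,370:]=0
c=max(cv2.findContours(m,cv2.RETR_EXTERNAL,cv2.CHAIN_APPROX_NONE)[0],key=cv2.contourArea)
w=np.array([plane(T,*p,.036)[:2]*1000 for p in c[:,0]],np.float32); print("tray mm",cv2.minAreaRect(w))
# tin lid red
def red(f,lo,hi):
    h=cv2.cvtColor(f["image"],cv2.COLOR_BGR2HSV); m=cv2.inRange(h,(0,150,100),(8,255,255))|cv2.inRange(h,(172,150,100),(180,255,255))
    k=np.zeros_like(m);k[lo[1]:hi[1],lo[0]:hi[0]]=m[lo[1]:hi[1],lo[0]:hi[0]]
    c=np.vstack(cv2.findContours(k,cv2.RETR_EXTERNAL,cv2.CHAIN_APPROX_NONE)[0]); return cv2.minEnclosingCircle(c)
a=red(T,(285,185),(310,212)); print("tin T",a,plane(T,*a[0],.069).round(4))
p=(190+295/4-.4,155+229/4-.4); print("tin S",plane(S,*p,.069).round(4), tri(T,a[0],S,p))
# anvil top
a=(150+286/3.6-.4,130+241/3.6-.4);b=(190+469/4-.4,155+129/4-.4)
print("anvil top",tri(T,a,S,b),plane(T,*a,.087).round(4),plane(S,*b,.087).round(4))
b=(190+467/4-.4,155+166/4-.4);print("anvil foot S",plane(S,*b,.045).round(4))
```

```text
cap [283.8 171.3] [283.5 171.1] [285.4 223.1] [285.3 223.1] [ 0.6269 -0.0132  0.0579] 0.0016 plane T [ 0.6278 -0.0125  0.056 ] S [ 0.6249 -0.0127  0.056 ]
cap [263.8 193.5] [263.7 193.3] [287.8 206.8] [287.6 206.8] [0.5651 0.0403 0.0555] 0.0013 plane T [0.5653 0.0408 0.056 ] S [0.5653 0.0393 0.056 ]
cap [279.3 230.4] [279.4 230.2] [260.1 195.8] [260.  195.7] [ 0.4648 -0.003   0.0571] 0.0006 plane T [ 0.4651 -0.0028  0.056 ] S [ 0.4634 -0.0026  0.056 ]
board px ((261.6595458984375, 195.9474639892578), (117.45832824707031, 100.24190521240234), 3.5763344764709473)
[([208, 143], [0.7081, 0.1975]), ([321, 150], [0.692, -0.1165]), ([317, 249], [0.4168, -0.1042]), ([203, 242], [0.4325, 0.2019])]
board mm ((562.5753173828125, 47.33489990234375), (320.5854797363281, 278.6506652832031), 87.000732421875)
tray mm ((551.4686279296875, -164.21974182128906), (99.6355972290039, 270.19696044921875), 87.05046844482422)
tin T ((295.5, 197.5), 6.670932292938232) [ 0.5523 -0.0449  0.069 ]
tin S [ 0.5532 -0.0468  0.069 ] (array([ 0.55225942, -0.04551038,  0.06781034]), np.float64(0.0011993770408107853))
anvil top (array([0.54894803, 0.13114198, 0.0874792 ]), np.float64(0.0015155804249005588)) [0.5495 0.1318 0.087 ] [0.5482 0.1308 0.087 ]
anvil foot S [0.5457 0.1325 0.045 ]
```

View pics/wrist0.png

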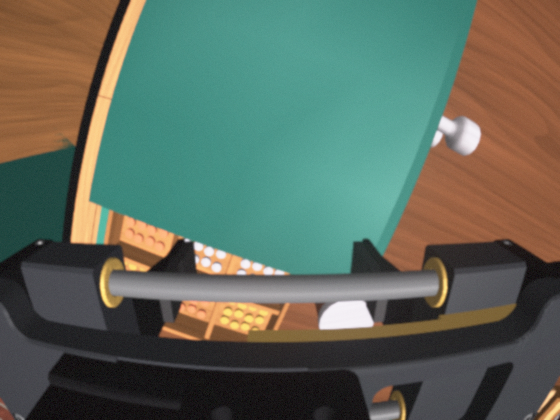

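```bash
cat >> h.py <<'E'
C=np.array([.5626,.0473]);th=np.deg2rad(-3.0)   # board centre, direction of board x
BX=np.array([np.cos(th),np.sin(th)]);BY=np.array([-np.sin(th),np.cos(th)])
def b2w(bx,by): return C+BX*bx/1000+BY*by/1000
def w2b(p): q=np.array(p)[:2]-C; return np.array([q@BX,q@BY])*1000
def goto(s,bx,by,z,zang=None):
    "shift in tool axes (mm) to board-frame bx,by mm, z mm; spin so tool z has board-angle zang deg"
    R=np.array(s["orientation"]);p=np.array(s["tcp_pos"])
    w=b2w(bx,by);d=R.T@(np.array([*w,z/1000])-p)*1000
    print("now board",w2b(p).round(1),"z",(p[2]*1000).round(1),"-> shift",d.round(1))
    if zang is not None:
        a=np.rad2deg(np.arctan2(R[1,2],R[0,2])); y=(zang-3-a+180)%360-180
        print("spin",-np.deg2rad(y).round(4))
E
python3 - <<'E'
from h import *
from station import robot
s=robot.state()
for n,p in dict(c1=(.6265,-.0127),c2=(.5653,.040),c3=(.4645,-.003),tin=(.5525,-.0458),anv=(.548,.132)).items(): print(n,w2b(p).round(1))
goto(s,-95.3,-13,222,180); goto(s,-95.3,-13,110,180)
E
```

```text
c1 [ 67.  -56.6]
c2 [ 3.1 -7.1]
c3 [-95.3 -55.4]
tin [ -5.2 -93.5]
anv [-19.   83.8]
now board [-314.9 -651.4] z 221.7 -> shift [ 5.000e-01 -4.519e+02  5.016e+02]
spin -1.1688
now board [-314.9 -651.4] z 221.7 -> shift [ 112.5 -451.9  501.4]
spin -1.1688
```

The wrist view shows a teal cabinet top at about (280,130), on the robot's side and away from my path, and the jar lid at (345,315). I leave towards the board with a small rise, setting the gap to about 18 mm so each cap can nest between the fingertips.

apply_moves([
  [-10,-30,33],
  [-20,-60,66],
  [-20,-92,101],
  [-20,-124,137],
  [-20,-156,173],
  [-20,-188,208],
  [-20,-220,244],
  [-20,-252,280],
  [-20,-284,315],
  [-20,-316,351],
], spin=[0,-0.13,-0.26,-0.39,-0.52,-0.65,-0.78,-0.91,-1.04,-1.169], jaw=[0.58,0.58,0.58,0.58,0.58,0.58,0.58,0.58,0.58,0.58])

```text
t: 1.15
tcp_pos: [0.3909, -0.1472, 0.2427]
orientation: [[0.001, -0.047, -0.999], [0.0, -0.999, 0.047], [-1.0, -0.0, -0.001]]
force: [0.8, -0.9, 0.3]
finger_gap: 0.0204
```

Run:
```python
from h import *
from station import robot
s=robot.state();print(s["t"],s["finger_gap"],s["force"],s["joints"])
goto(s,-95.3,-13,110,180)
```

```text
1.15 0.0204288816811627 [ 0.77598985 -0.89515698  0.32569865] [ 3.23807685e-02  4.60670680e-03 -4.26738680e-01 -5.61454358e-05
 -1.13889389e+00 -7.90593766e-02]
now board [-161.3 -203.2] z 242.7 -> shift [ 132.7 -189.8  -67. ]
spin 0.0057
```

apply_moves([
  [10,-40,-14],
  [30,-80,-28],
  [55,-120,-42],
  [85,-155,-56],
  [115,-188,-67],
  [130,-190,-67],
  [130,-190,-67],
  [130,-190,-67],
], spin=[0,0,0,0,0,0,0,0], jaw=[0.58,0.58,0.58,0.58,0.58,0.58,0.58,0.58])

```text
t: 1.95
tcp_pos: [0.4675, 0.037, 0.1127]
orientation: [[-0.0, -0.052, -0.999], [-0.0, -0.999, 0.052], [-1.0, 0.0, 0.0]]
force: [0.2, 0.0, 0.5]
finger_gap: 0.0182
```

Run:
```python
from h import *
from station import robot
s=robot.state();print(s["t"],s["finger_gap"],s["force"],s["qvel"].round(3))
goto(s,-95.3,-13,110,180)
f=robot.grab_frame("top");cv2.imwrite("pics/top1.png",cv2.resize(f["image"][120:280,150:370],None,fx=3.6,fy=3.6,interpolation=cv2.INTER_CUBIC))
f=robot.grab_frame("wrist");cv2.imwrite("pics/wrist1.png",f["image"])
```

```text
1.95 0.01822430552876656 [0.20671123 0.01053278 0.47563192] [-0.014 -0.028  0.017  0.005  0.002  0.001]
now board [-94.4 -15.3] z 112.7 -> shift [ 2.7 -2.3  0.9]
spin 0.0006
```

View pics/wrist1.png

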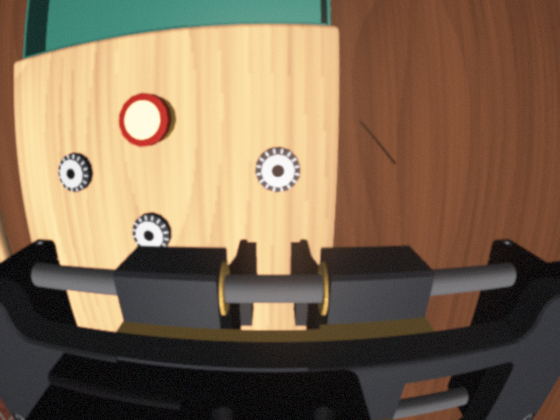

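View pics/top1.png

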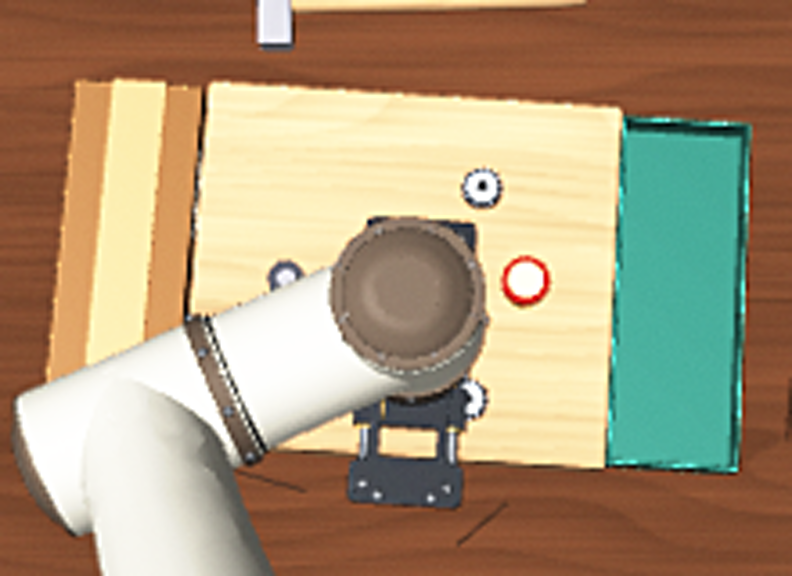

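The wrist view shows cap 3 at (278,170), lined up with the gap between the fingertips at about (274,270). Cap 2 is at (149,236), cap 1 at (71,174) and the tin at (145,120). I check the positions with fisheye rays.

```bash
cat >> h.py <<'E'
def wplane(f,u,v,z):
    K=f["intrinsics"];E=f["extrinsics"]
    a,b=(u-K[0,2])/K[0,0],(v-K[1,2])/K[1,1]; r=np.hypot(a,b)
    k=np.sin(r)/max(r,1e-9); d=E[:3,:3]@np.array([a*k,-b*k,-np.cos(r)])
    o=E[:3,3]; return o+d*(z-o[2])/d[2]
E
python3 - <<'E'
from h import *
from station import robot
f=robot.grab_frame("wrist")
for n,u,v,z in [("c3",278,170,.056),("c2",149,236,.056),("c1",71,174,.056),("tin",143,119,.069)]: print(n,w2b(wplane(f,u,v,z)).round(1))
E
```

```text
c3 [-97.5 -54.5]
c2 [ 0.1 -5.4]
c1 [ 64.7 -55.2]
tin [ -8.1 -92.4]
```

apply_moves([
  [25,0,1.5],
  [50,0,1.5],
  [60,0,1.5],
  [60,0,1.5],
  [60,0,1.5],
], spin=[0,0,0,0,0], jaw=[0.58,0.58,0.58,0.58,0.58])

```text
t: 2.6
tcp_pos: [0.467, 0.0373, 0.0536]
orientation: [[0.002, -0.052, -0.999], [0.0, -0.999, 0.052], [-1.0, -0.001, -0.002]]
force: [0.8, 0.6, 1.3]
finger_gap: 0.0183
```

apply_moves([
  [4,0,0],
  [4,0,0],
  [4,0,0],
], spin=[0,0,0], jaw=[0.58,0.58,0.58])

```text
t: 2.9
tcp_pos: [0.4663, 0.0374, 0.049]
orientation: [[0.001, -0.052, -0.999], [0.0, -0.999, 0.052], [-1.0, -0.0, -0.001]]
force: [-0.1, 0.8, -0.5]
finger_gap: 0.0182
```

At z = 49 mm and clear of the board. Sweeping cap 3, which is about 16 mm ahead of the fingers.

apply_moves([
  [0,8,0],
  [0,20,0],
  [0,32,0],
  [0,44,0],
  [0,56,0],
  [0,68,0],
  [0,80,0],
  [0,92,0],
  [0,100,0],
  [0,100,0],
], spin=[0,0,0,0,0,0,0,0,0,0], jaw=[0.58,0.58,0.58,0.58,0.58,0.58,0.58,0.58,0.58,0.58])

```text
t: 3.9
tcp_pos: [0.4606, -0.0636, 0.0485]
orientation: [[-0.0, -0.054, -0.999], [-0.0, -0.999, 0.054], [-1.0, 0.0, 0.0]]
force: [0.7, 0.4, 0.3]
finger_gap: 0.0184
```

Run:
```python
from h import *
from station import robot
s=robot.state();print(s["t"],s["finger_gap"],s["force"]);goto(s,-96,-172,49,180)
f=robot.grab_frame("wrist");cv2.imwrite("pics/wrist2.png",f["image"])
```

```text
3.9 0.01843186573816486 [0.70879448 0.4127379  0.33632256]
now board [ -96.  -116.1] z 48.5 -> shift [-0.5 55.9 -0.1]
spin -0.0013
```

View pics/wrist2.png

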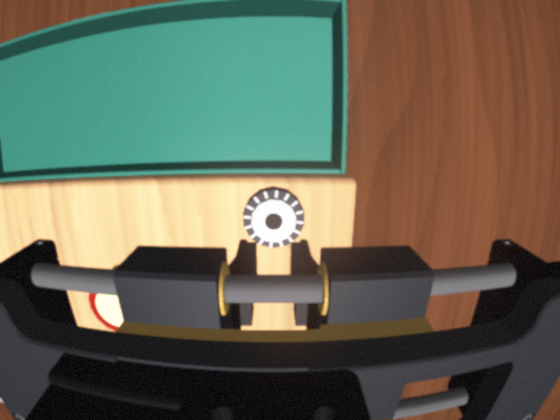

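Cap 3 sits cradled in front of the fingertips at (274,220), and the tray edge is at row 178. I push it over the end.

apply_moves([
  [0,8,0],
  [0,18,0],
  [0,28,0],
  [0,38,0],
  [0,48,0],
  [0,56,0],
  [0,60,0],
  [0,60,0],
], spin=[0,0,0,0,0,0,0,0], jaw=[0.58,0.58,0.58,0.58,0.58,0.58,0.58,0.58])

```text
t: 4.75
tcp_pos: [0.4577, -0.1231, 0.0485]
orientation: [[-0.0, -0.053, -0.999], [-0.0, -0.999, 0.053], [-1.0, 0.0, 0.0]]
force: [0.5, 0.1, -0.5]
finger_gap: 0.0183
```

Run:
```python
from h import *
from station import robot
s=robot.state();print(s["t"],s["finger_gap"],s["force"]);goto(s,67,-10,49,180)
f=robot.grab_frame("wrist");cv2.imwrite("pics/wrist3.png",f["image"])
```

```text
4.75 0.018315466944184542 [ 0.47172076  0.11395381 -0.47338863]
now board [ -95.9 -175.7] z 48.5 -> shift [  -0.5 -165.8 -162.8]
spin -0.0007
```

View pics/wrist3.png

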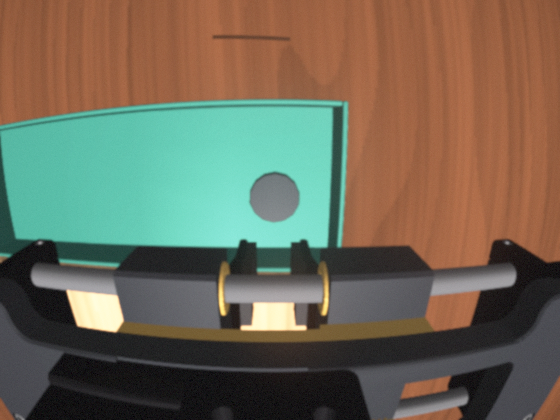

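Cap 3 lies in the tray, flipped, at (274,197). I lift over the board and go behind cap 1.

apply_moves([
  [-40,0,0],
  [-65,-25,-25],
  [-65,-58,-58],
  [-65,-90,-90],
  [-65,-122,-122],
  [-65,-150,-150],
  [-65,-161,-162],
  [-65,-161,-162],
  [-65,-161,-162],
], spin=[0,0,0,0,0,0,0,0,0], jaw=[0.58,0.58,0.58,0.58,0.58,0.58,0.58,0.58,0.58])

```text
t: 5.7
tcp_pos: [0.6271, 0.0301, 0.1129]
orientation: [[-0.002, -0.051, -0.999], [-0.0, -0.999, 0.051], [-1.0, 0.0, 0.002]]
force: [-0.8, -0.6, -0.1]
finger_gap: 0.0186
```

Run:
```python
from h import *
from station import robot
s=robot.state();print(s["t"],s["finger_gap"],s["force"]);goto(s,66,-14,49,180)
f=robot.grab_frame("wrist");cv2.imwrite("pics/wrist4.png",f["image"])
```

```text
5.7 0.0185749856047966 [-0.77232089 -0.63032469 -0.08966431]
now board [ 65.3 -13.8] z 112.9 -> shift [63.9  0.2 -0.8]
spin 0.001
```

View pics/wrist4.png

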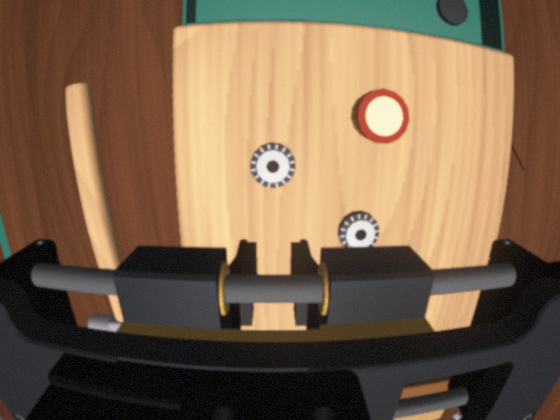

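Cap 1 is at (273,165), in line with the finger gap. I descend behind it.

apply_moves([
  [25,0,0],
  [48,0,0],
  [58,0,0],
  [62,0,0],
  [62,0,0],
  [62,0,0],
], spin=[0,0,0,0,0,0], jaw=[0.58,0.58,0.58,0.58,0.58,0.58])

```text
t: 6.35
tcp_pos: [0.6286, 0.0298, 0.0527]
orientation: [[0.002, -0.052, -0.999], [0.0, -0.999, 0.052], [-1.0, -0.0, -0.002]]
force: [0.0, 0.2, -0.1]
finger_gap: 0.0185
```

apply_moves([
  [2,0,0],
  [2,0,0],
  [2,0,0],
], spin=[0,0,0], jaw=[0.58,0.58,0.58])

```text
t: 6.65
tcp_pos: [0.6281, 0.0299, 0.0499]
orientation: [[0.001, -0.052, -0.999], [0.0, -0.999, 0.052], [-1.0, -0.0, -0.001]]
force: [-0.1, 0.2, 0.0]
finger_gap: 0.0181
```

apply_moves([
  [1,8,0],
  [1,20,0],
  [1,32,0],
  [1,44,0],
  [1,56,0],
  [1,68,0],
  [1,80,0],
  [1,92,0],
  [1,100,0],
  [1,100,0],
], spin=[0,0,0,0,0,0,0,0,0,0], jaw=[0.58,0.58,0.58,0.58,0.58,0.58,0.58,0.58,0.58,0.58])

```text
t: 7.65
tcp_pos: [0.6225, -0.0712, 0.0485]
orientation: [[-0.0, -0.053, -0.999], [-0.0, -0.999, 0.053], [-1.0, 0.0, 0.0]]
force: [-0.8, -0.4, -0.1]
finger_gap: 0.0179
```

Run:
```python
from h import *
from station import robot
s=robot.state();print(s["t"],s["finger_gap"],s["force"]);goto(s,66,-175,49,180)
f=robot.grab_frame("wrist");cv2.imwrite("pics/wrist5.png",f["image"])
```

```text
7.65 0.01785293753165451 [-0.82740656 -0.44187278 -0.1058256 ]
now board [  66.1 -115.2] z 48.5 -> shift [-0.5 59.8 -0. ]
spin -0.001
```

View pics/wrist5.png

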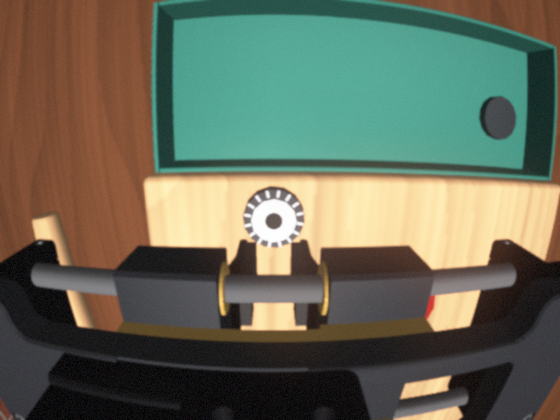

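Cap 1 is cradled at (274,218), just short of the edge. Pushing it over.

apply_moves([
  [0,8,0],
  [0,18,0],
  [0,28,0],
  [0,38,0],
  [0,48,0],
  [0,56,0],
  [0,60,0],
  [0,60,0],
], spin=[0,0,0,0,0,0,0,0], jaw=[0.58,0.58,0.58,0.58,0.58,0.58,0.58,0.58])

```text
t: 8.5
tcp_pos: [0.6195, -0.1307, 0.0485]
orientation: [[-0.0, -0.053, -0.999], [-0.0, -0.999, 0.053], [-1.0, 0.0, 0.0]]
force: [-0.8, 0.2, 0.1]
finger_gap: 0.0183
```

Run:
```python
from h import *
from station import robot
s=robot.state();print(s["t"],s["finger_gap"],s["force"]);goto(s,44,-6.5,113,90);goto(s,44,-6.5,113,-90)
f=robot.grab_frame("wrist");cv2.imwrite("pics/wrist6.png",f["image"])
```

```text
8.5 0.018332170833970807 [-0.82447038  0.1723297   0.08725159]
now board [  66.1 -174.8] z 48.5 -> shift [ -64.5 -168.3   22.2]
spin 1.5702
now board [  66.1 -174.8] z 48.5 -> shift [ -64.5 -168.3   22.2]
spin -1.5714
```

View pics/wrist6.png

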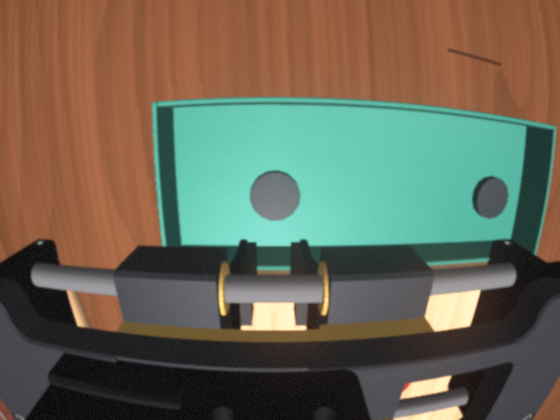

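Two caps are in the tray, at (275,195) and (491,197). I lift, turn a quarter turn, and go to the far side of cap 2 to shift it sideways clear of the tin.

apply_moves([
  [-40,0,0],
  [-65,-20,2],
  [-65,-50,6],
  [-65,-80,10],
  [-65,-110,14],
  [-65,-140,18],
  [-65,-160,22],
  [-65,-168,22],
  [-65,-168,22],
  [-65,-168,22],
], spin=[0,0.14,0.28,0.42,0.56,0.7,0.84,0.98,1.12,1.26], jaw=[0.58,0.58,0.58,0.58,0.58,0.58,0.58,0.58,0.58,0.58])

```text
t: 9.55
tcp_pos: [0.6062, 0.0401, 0.1136]
orientation: [[0.0, -0.968, -0.252], [0.0, -0.252, 0.968], [-1.0, -0.0, 0.0]]
force: [0.3, 0.4, -0.2]
finger_gap: 0.0183
```

apply_moves([
  [0,0,0],
  [0,0,0],
  [0,0,0],
  [0,0,0],
  [0,0,0],
], spin=[0.14,0.28,0.31,0.31,0.31], jaw=[0.58,0.58,0.58,0.58,0.58])

```text
t: 10.05
tcp_pos: [0.6063, 0.0393, 0.1136]
orientation: [[0.0, -0.999, 0.05], [0.0, 0.05, 0.999], [-1.0, -0.0, 0.0]]
force: [-0.2, -0.8, 0.1]
finger_gap: 0.0185
```

Run:
```python
from h import *
from station import robot
s=robot.state();print(s["t"],s["finger_gap"],s["force"],s["joints"].round(2));goto(s,44,-6.5,49,90)
f=robot.grab_frame("wrist");cv2.imwrite("pics/wrist7.png",f["image"])
```

```text
10.05 0.018535442329389598 [-0.2290954  -0.82127309  0.0708691 ] [ 0.33  0.45 -0.18 -0.   -0.94 -1.95]
now board [44.1 -5.7] z 113.6 -> shift [64.6  0.1 -0.8]
spin 0.0024
```

View pics/wrist7.png

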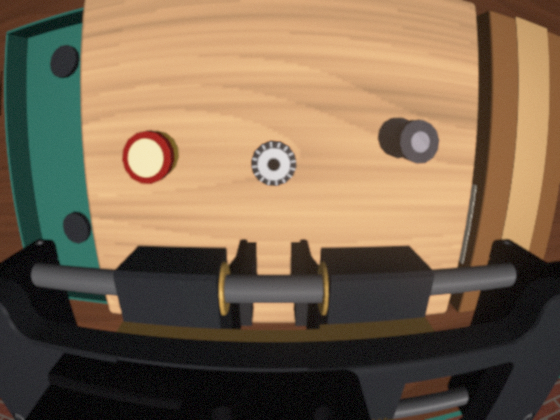

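Cap 2 is at (273,163), centred on the finger gap, with the tin at (148,157) and the anvil at (418,141), both well off the line. I descend.

apply_moves([
  [25,0,0],
  [48,0,0],
  [59,0,0],
  [64,0,0],
  [64,0,0],
  [64,0,0],
  [64,0,0],
], spin=[0,0,0,0,0,0,0], jaw=[0.58,0.58,0.58,0.58,0.58,0.58,0.58])

```text
t: 10.8
tcp_pos: [0.6071, 0.0392, 0.0507]
orientation: [[0.002, -0.999, 0.051], [0.001, 0.051, 0.999], [-1.0, -0.002, 0.001]]
force: [-0.5, 0.5, -0.1]
finger_gap: 0.0183
```

apply_moves([
  [0,8,0],
  [0,18,0],
  [0,28,0],
  [0,38,0],
  [0,48,0],
  [0,58,0],
  [0,68,0],
  [0,76,0],
  [0,80,0],
  [0,80,0],
], spin=[0,0,0,0,0,0,0,0,0,0], jaw=[0.58,0.58,0.58,0.58,0.58,0.58,0.58,0.58,0.58,0.58])

```text
t: 11.8
tcp_pos: [0.5258, 0.0431, 0.0496]
orientation: [[-0.001, -0.999, 0.051], [-0.0, 0.051, 0.999], [-1.0, 0.001, -0.0]]
force: [0.4, -0.9, -1.1]
finger_gap: 0.0185
```

Run:
```python
from h import *
from station import robot
s=robot.state();print(s["t"],s["finger_gap"],s["force"]);goto(s,-60,35,113,180)
f=robot.grab_frame("wrist");cv2.imwrite("pics/wrist8.png",f["image"]);import pickle;pickle.dump(f,open("f8.pkl","wb"))
```

```text
11.8 0.018530798913455968 [ 0.43877478 -0.86291396 -1.13853994]
now board [-36.5  -6.2] z 49.6 -> shift [-63.4  23.4  41.2]
spin -1.5694
```

View pics/wrist8.png

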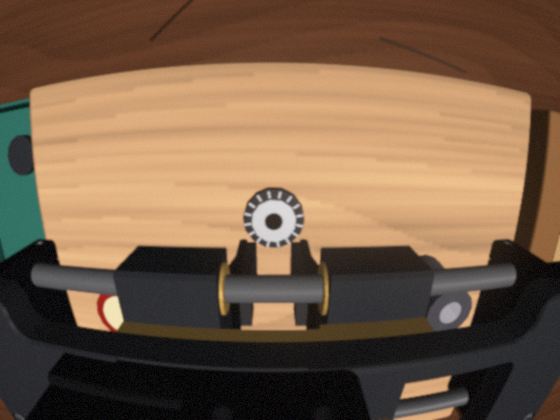

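Cap 2 is cradled at (274,217), about board (-59, -6), which is clear of the tin. I back off, lift, turn back and come in behind it.

apply_moves([
  [0,-10,0],
  [-40,-10,0],
  [-64,0,10],
  [-64,12,25],
  [-64,23,41],
  [-64,23,41],
  [-64,23,41],
  [-64,23,41],
  [-64,23,41],
  [-64,23,41],
], spin=[0,0,-0.14,-0.28,-0.42,-0.56,-0.7,-0.84,-0.98,-1.12], jaw=[0.58,0.58,0.58,0.58,0.58,0.58,0.58,0.58,0.58,0.58])

```text
t: 12.85
tcp_pos: [0.5067, 0.0853, 0.1135]
orientation: [[0.0, -0.476, -0.879], [-0.0, -0.879, 0.476], [-1.0, -0.0, -0.0]]
force: [0.2, -0.9, 0.8]
finger_gap: 0.0182
```

apply_moves([
  [0,0,0],
  [0,0,0],
  [0,0,0],
  [0,0,0],
  [0,0,0],
  [0,0,0],
], spin=[-0.14,-0.28,-0.42,-0.45,-0.45,-0.45], jaw=[0.58,0.58,0.58,0.58,0.58,0.58])

```text
t: 13.45
tcp_pos: [0.5059, 0.0852, 0.1135]
orientation: [[-0.0, -0.054, -0.999], [-0.0, -0.999, 0.054], [-1.0, 0.0, 0.0]]
force: [1.5, -0.1, 0.2]
finger_gap: 0.0184
```

Run:
```python
from h import *
from station import robot
s=robot.state();print(s["t"],s["finger_gap"],s["force"]);goto(s,-60,35,49,180)
f=robot.grab_frame("wrist");cv2.imwrite("pics/wrist9.png",f["image"]);import pickle;pickle.dump(f,open("f9.pkl","wb"))
```

```text
13.45 0.018404943315572898 [ 1.52259615 -0.06189862  0.22394227]
now board [-58.6  34.9] z 113.5 -> shift [64.5 -0.1  1.4]
spin -0.0018
```

View pics/wrist9.png

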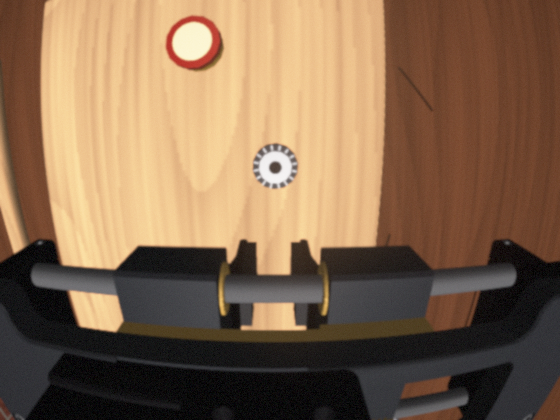

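Cap 2 is at (275,166), centred, with the tin at (194,43) off to the side. I descend, then sweep, drifting 4 mm away from the tin.

apply_moves([
  [25,0,1],
  [48,0,1],
  [59,0,1],
  [64,0,1],
  [64,0,1],
  [64,0,1],
  [64,0,1],
], spin=[0,0,0,0,0,0,0], jaw=[0.58,0.58,0.58,0.58,0.58,0.58,0.58])

```text
t: 14.2
tcp_pos: [0.5053, 0.0856, 0.0505]
orientation: [[0.002, -0.052, -0.999], [0.001, -0.999, 0.052], [-1.0, -0.001, -0.002]]
force: [0.2, 0.2, 0.5]
finger_gap: 0.0179
```

apply_moves([
  [0,8,0],
  [0,18,0],
  [0,28,0],
  [0,38,1],
  [0,48,2],
  [0,58,3],
  [0,68,4],
  [0,78,4],
  [0,86,4],
  [0,90,4],
], spin=[0,0,0,0,0,0,0,0,0,0], jaw=[0.58,0.58,0.58,0.58,0.58,0.58,0.58,0.58,0.58,0.58])

```text
t: 15.2
tcp_pos: [0.4958, -0.0053, 0.0495]
orientation: [[-0.0, -0.053, -0.999], [-0.0, -0.999, 0.053], [-1.0, 0.0, 0.0]]
force: [0.8, 0.2, 1.0]
finger_gap: 0.0182
```

Run:
```python
from h import *
from station import robot
s=robot.state();print(s["t"],s["finger_gap"],s["force"]);goto(s,-64,-175,49,180)
f=robot.grab_frame("wrist");cv2.imwrite("pics/wrist10.png",f["image"])
```

```text
15.2 0.018245213943034792 [0.8097488  0.19376448 0.9567852 ]
now board [-64. -56.] z 49.5 -> shift [ 5.00e-01  1.19e+02 -1.00e-01]
spin -0.0004
```

View pics/wrist10.png

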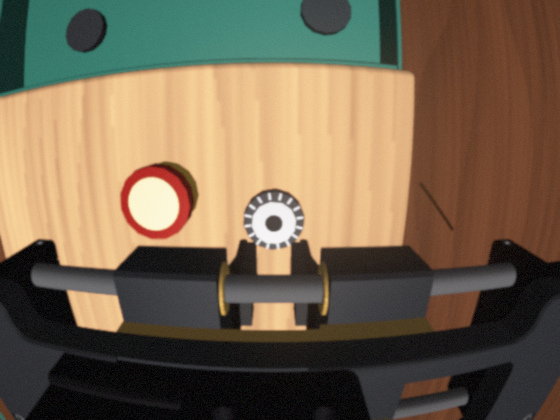

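The cap is at (274,220) and the tin at (157,202), with about 14 mm between the finger and the tin. I continue past the tin and over the end.

apply_moves([
  [0,8,0],
  [0,18,0],
  [0,28,0],
  [0,38,0],
  [0,48,0],
  [0,58,0],
  [0,68,0],
  [0,78,0],
  [0,88,0],
  [0,96,0],
], spin=[0,0,0,0,0,0,0,0,0,0], jaw=[0.58,0.58,0.58,0.58,0.58,0.58,0.58,0.58,0.58,0.58])

```text
t: 16.25
tcp_pos: [0.4908, -0.1012, 0.0495]
orientation: [[-0.0, -0.052, -0.999], [-0.0, -0.999, 0.052], [-1.0, 0.0, 0.0]]
force: [0.3, -0.1, 0.2]
finger_gap: 0.0181
```

apply_moves([
  [0,10,0],
  [0,18,0],
  [0,23,0],
  [0,23,0],
  [0,23,0],
], spin=[0,0,0,0,0], jaw=[0.58,0.58,0.58,0.58,0.58])

```text
t: 16.75
tcp_pos: [0.4898, -0.1233, 0.0496]
orientation: [[0.0, -0.052, -0.999], [0.0, -0.999, 0.052], [-1.0, -0.0, -0.0]]
force: [-0.8, 0.0, 0.4]
finger_gap: 0.018
```

Run:
```python
from h import *
from station import robot
s=robot.state();print(s["t"],s["finger_gap"],s["force"]);goto(s,-64,-175,49,180)
f=robot.grab_frame("wrist");cv2.imwrite("pics/wrist11.png",f["image"])
```

```text
16.75 0.0179583661354373 [-0.76516021  0.0216197   0.39265197]
now board [ -63.8 -174.2] z 49.6 -> shift [0.6 0.8 0.2]
spin 0.0003
```

View pics/wrist11.png

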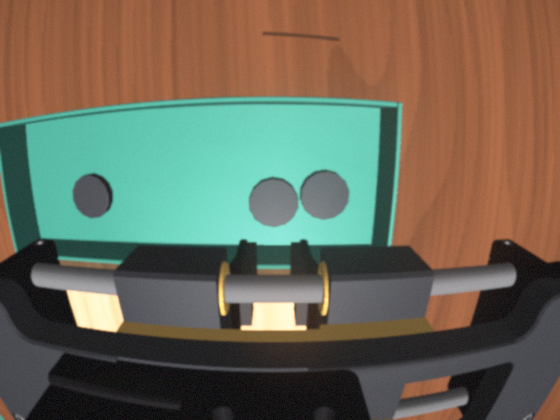

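All three caps are in the tray, at (92,196), (274,202) and (325,194). I lift and move aside for a final check.

apply_moves([
  [-40,0,0],
  [-80,5,0],
  [-110,30,5],
  [-130,65,15],
  [-140,105,25],
  [-140,145,35],
  [-140,185,45],
  [-140,215,50],
  [-140,220,50],
  [-140,220,50],
], spin=[0,0,0,0,0,0,0,0,0,0], jaw=[0.58,0.58,0.58,0.58,0.58,0.58,0.58,0.58,0.58,0.58])

```text
t: 17.8
tcp_pos: [0.4281, -0.3406, 0.1892]
orientation: [[-0.0, -0.053, -0.999], [0.0, -0.999, 0.053], [-1.0, -0.0, 0.0]]
force: [-0.5, 0.1, -0.1]
finger_gap: 0.0182
```

Run:
```python
from h import *
from station import robot
import pickle
s=robot.state();print(s["t"],s["tcp_pos"],s["force"])
T=robot.grab_frame("top");S=robot.grab_frame("scene");pickle.dump((T,S),open("fe.pkl","wb"))
cv2.imwrite("pics/topE.png",T["image"])
cv2.imwrite("pics/scE.png",cv2.resize(S["image"][155:285,190:390],None,fx=4,fy=4,interpolation=cv2.INTER_CUBIC))
d=pickle.load(open("f0.pkl","rb"))
for n,f in(("top",T),("scene",S)):
    df=cv2.absdiff(f["image"],d[n]["image"]).max(2)>60
    m=cv2.morphologyEx(df.astype(np.uint8),cv2.MORPH_OPEN,np.ones((2,2)))
    k,_,st,c=cv2.connectedComponentsWithStats(m); print(n,[(st[i][:5].tolist()) for i in range(1,k) if st[i][4]>8])
```

```text
17.8 [ 0.42814795 -0.34063073  0.18919109] [-0.50243207  0.0975932  -0.10785233]
top [[206, 160, 260, 260, 20996], [279, 168, 11, 11, 90], [330, 174, 12, 12, 101], [410, 184, 84, 80, 2528], [260, 190, 11, 11, 99], [462, 214, 13, 14, 90], [327, 219, 12, 24, 207], [275, 227, 11, 11, 94], [420, 228, 140, 183, 9240], [417, 254, 3, 11, 27], [423, 258, 4, 6, 24], [414, 265, 39, 15, 391], [548, 325, 12, 25, 170], [539, 348, 12, 7, 38], [257, 404, 18, 16, 169], [241, 413, 8, 7, 37]]
scene [[0, 0, 131, 105, 5197], [96, 0, 119, 119, 6053], [202, 39, 6, 13, 28], [207, 53, 6, 12, 25], [215, 56, 24, 60, 765], [44, 70, 12, 8, 52], [0, 91, 4, 5, 15], [173, 102, 7, 12, 33], [206, 103, 22, 20, 187], [200, 109, 7, 8, 28], [181, 111, 7, 8, 36], [0, 119, 22, 10, 82], [116, 124, 54, 77, 2198], [226, 129, 12, 9, 70], [30, 138, 13, 6, 41], [14, 147, 50, 28, 285], [0, 151, 29, 17, 171], [0, 167, 23, 24, 187], [257, 195, 9, 7, 53], [284, 206, 9, 8, 45], [219, 219, 15, 13, 126], [282, 223, 10, 8, 55], [241, 249, 11, 9, 79]]
```

View pics/topE.png

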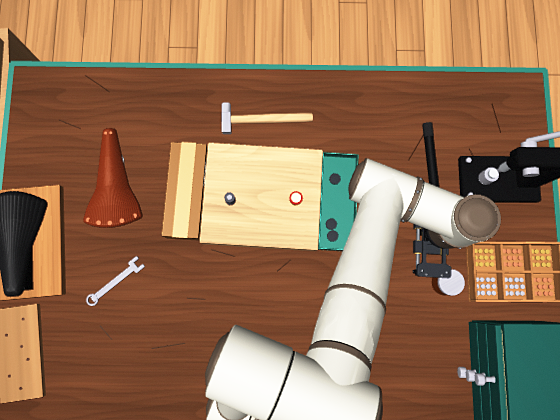

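View pics/scE.png

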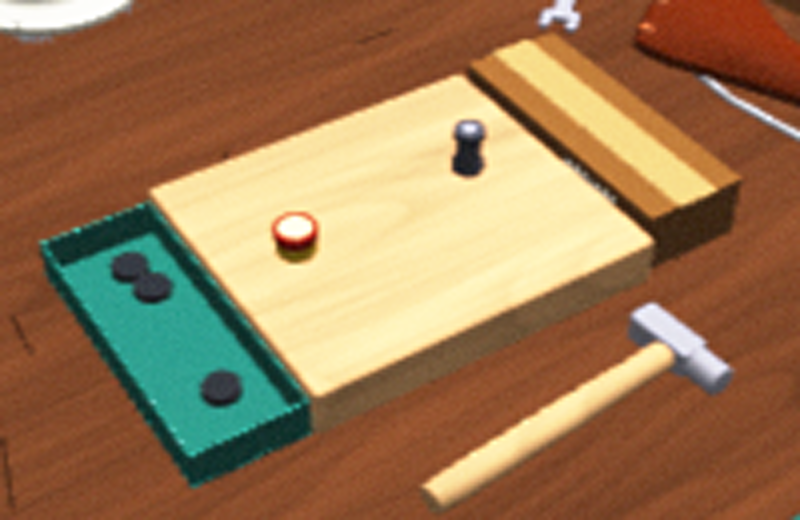

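Both views show three caps in the tray. The tin, anvil, hammer, spanner and saddle show no change from the first images. The arm is clear of everything, so I hand in.

```bash
python3 -c "
from station import robot
print(robot.job_done())"
```

```text
the job is handed in; nothing more can be done
None
```

All three caps are off the board and lying in the teal tray, and I handed the job in at about 18 s of the 56 s allowed. I only pushed them with partly open fingertips: the two outer caps went straight over the end. The one behind the tin went about 60 mm sideways first, then past the tin with roughly 14 mm to spare.

- **Final check:** the last top and scene pictures show three caps lying in the tray, all boss down because they flipped as they fell.
- **Everything else:** comparing those pictures with the first ones shows no change at the tin, anvil, hammer, spanner, saddle or carton. The arm's new position partly hides the seat post and jar in the top view. Both looked to be in their places, but I did not measure them.
- **Forces:** the readings stayed under about 2 N at the end of each move.
- **Measurements:** cap positions from the cameras agreed to about 3 mm. Their measured heights were 55.5–57.9 mm, against the expected 56 mm.

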